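Gauge a milling ball and hold its tray to the inspection camera

TASK

Gauge the steel ball in its tray: push the gauge's knob down until the sprung foot stands on the ball and is pushed in about half of its 12 mm, never fully, keep it there a moment, then let the gauge rise all the way again. Then take the tray by its upright handle and, keeping it near level so that the ball stays in its pocket, bring it to the inspection camera with the ball on the lens axis, 80 mm in front of the lens. Finish while holding it there, level and still and clear of everything else, and leave the camera's setting and the other things on the bench alone.

Things in the scene. Friction and masses are not known exactly. Their poses are not given: they have to be found in the camera images.
- stand: fixed gauge stand, left or right of the camera: grey base plate 270 x 110 x 18 mm; origin on the bench straight under the gauge foot, +x towards the column side: the column (24 mm square, 250 mm tall, small dial on top) stands 95 mm along +x and 38 mm along +y. The plate spans x -130 to +140 mm. From the column a guide arm, 125 to 151 mm above the bench, ends in a 34 mm collar round the head
- knob_top (a point): centre of the top face of the round black push knob (36 mm across, 14 mm thick) on the gauge head; at rest 218 mm above the bench. Pushing it straight down lowers the head, foot and all, against a light return spring (about 2 N at first, 7 N at the ball with the foot half pushed in)
- head (a joint): how far the gauge head has been pushed down, m: 0 fully up at rest, at most 0.042; the spring raises it again when it is let go
- foot (a joint): the gauge reading, m: how far the sprung foot has been pushed up into the head by what it stands on; 0 hanging free, 0.012 bottomed; spring 250 N/m with 1 N preload
- foot_face (a point): centre of the underside of the foot, a 20 mm steel disc under the gauge head; at rest 75 mm above the bench, 25 mm above the top of the ball
- tray: white tray on the stand's plate, 170 x 70 x 12 mm, about 0.16 kg; origin under its centre, +x towards its pocket (20 mm wide, 4 mm deep, 60 mm along +x), which lies under the gauge foot. 60 mm along -x, on the side away from the column, stands its aluminium handle: 44 mm long (x), 14 mm thick (y), top 58 mm above the tray's underside
- tray_grip (a point): point to grip in the tray's handle, half-way up: in the tray's middle plane, 60 mm along the tray's -x, 42 mm above its underside; pinch across the tray's y. Axes as the tray's
- tray_pocket (a point): where the ball's centre is when it sits in the pocket: 60 mm along the tray's +x, 20 mm above its underside. Axes as the tray's
- ball_center (a point): centre of the loose steel milling ball, 24 mm across, 56 g, sitting in the tray's pocket, 20 mm of it above the rim
- viewer: inspection camera stand, fixed: white base plate 130 x 140 x 16 mm and a round post; origin on the bench straight under the viewing point, +x towards the post. The base plate begins 115 mm and the post stands 215 mm along +x
- lens_front (a point): centre of the front glass of the camera's black lens barrel (38 mm across), which lies level and looks along the stand's -x, roughly towards the robot. It was set 150 to 205 mm above the bench
- view_point (a point): the viewing point, 80 mm straight out from the lens front on the lens axis; x axis points to the lens, z up
- spare_tray: the spare tray, same shape as the tray but empty and lying flat on the bench between the gauge stand and the camera; origin under its centre, +x towards its pocket
- jar_a: capped clear specimen jar with red lid, 42 mm across, 55 mm tall, standing; origin under its centre
- jar_b: a second such jar, just behind the first; origin under its centre
- reagent: amber bottle, 56 mm across, 120 mm tall, standing at the left; origin under its centre
- beaker: clear open beaker, 70 mm across, 85 mm tall, standing at the right; origin under its centre
- spatula: blue-handled spatula lying on the bench at the left
There are look-alikes about, which are no part of the job. Leave any green look-alike of the tray alone.

How it is judged:
By the outcome, as a careful person would: the job done as asked, in the order asked, and still so for the second after the job is handed in, while the arm keeps its last pose, push and grip.
It also fails if it takes over 64 s, if anything falls off the work surface, if the arm or the gripper's body presses on something with over 40 N, if the wrist force passes 120 N, or if a joint passes its speed limit or range.

ROBOT

A 6-joint arm with a two-finger parallel gripper is mounted at the origin on the work surface. World frame = base frame: x ahead of the robot, y to its left, z up, the work surface at z = 0. Lengths are in mm, angles in rad, forces in N, time in s.
With the tool pointing down it reaches from about 350 to 850 mm from the base axis. Payload 8.1 kg.
Tool frame: the origin (TCP) lies between the finger pads; the fingertips stand 17 mm ahead of it and the grasp point (between the pads) lies 2 mm behind it (r.nose_length is the distance from the TCP to the fingertips, in mm); z points along the fingers, y is the line along which they close (so a half turn about z gives the same grasp; the last joint's range is limited). The gripper opens to 93 mm and grips with 3 to 60 N. Pads are 15 mm wide; open, the fingers measure 128 mm over their backs; the gripper's body (75 mm by 188 mm) begins 65 mm behind the grasp point.
Start: joints at [1.094, 0.13, 1.488, -0, 1.523, -0.085], TCP at [229.091, 554.547, 235.635] pointing down, gripper open.
Joint ranges: [-2.96, 2.96], [-0.89, 2.26], [0.02, 2.5], [-1.34, 4.48], [0, 2.73], [-2.66, 2.66]. Speed limits (rad/s): [2.39, 2.39, 2.79, 3.14, 3.14, 3.14].

INTERFACE

Orientations are given as a unit quaternion [w, x, y, z].
In Python, from cell import r, optics gives the robot as it stands. The module is installed in compiled form; this text tells all that it offers.
- The arm moves only by the tool jog_arm, never from a script. Its argument "motion" is a list of rows, each a list of 7 numbers: the opening, from 0 (shut) to 1 (fully open), then the shift along the tool's x, y, z in mm, then the turn, a rotation vector about the tool's x, y, z in rad. In form: [[grip, tx, ty, tz, ax, ay, az], ...]. A call has 1 to 8 rows; each row is the pose to reach, as a shift and turn from the pose commanded when the call began, along the tool's axes at that moment; what a row does not reach only later rows make up. A row lasts 1/12 s, in which the tool goes at most 41.7 mm and 7.16 degrees, less where a joint would pass 70% of its speed; a pose out of reach is approached as far as the arm can. A call with a gripper value outside its range is refused whole. The fingers move at their own pace and stop on an object; the grip force is fixed at half the most. Time passes only in rows, so rows that repeat a pose let the fingers close. It gives the time, the measured TCP pose, the force, the opening and the grip force at its end, in the units of the state.
- r.sense(): the state, without advancing time (a new reading comes with each control period).
- optics.capture(name): name is "side" or "top" or "wrist"; returns the picture (420x560x3 uint8, red, green, blue); there is no depth.
- optics.camera_model(name): a dict with "camera_matrix" (3x3 intrinsics, pixels), "rvec" (rotation vector, rad) and "tvec" (3), from world to camera coordinates, as OpenCV has them. Camera axes: x right, y down, z forward; pixel columns grow to the right and rows downward; lengths in mm; the calibration is good to about 2 mm. A picture is of the moment at which its call begins: read the wrist's pose just before it. camera_model takes no time and is no camera call; for the wrist camera it gives the pose at the moment of the call.
- r.close_job(): hands the job in; it is judged then, once.
The state is a dict: "clock": time; "qpos": joint angles; "joint_velocities": joint speeds; "joint_efforts": joint torques, N m; "ee_pos": TCP position; "ee_rot": TCP orientation; "contact_force": force on the tool from outside, world axes, zero at the start; "torque": the same for the moment, N m; "grip_width": opening from 0.0 (shut) to 1.0 (fully open); "finger_force": force on a finger pad.
Only numpy, scipy, OpenCV 4.12 (cv2) and the standard library are available. Lean on these libraries where they do the work, as an engineer would, in place of code of your own. Each camera call takes 0.05 s, during which the arm holds its last target. There are 200 camera calls.

## Working session

There is one attempt and no reset: what is moved stays moved. The work goes in short steps, Python scripts to look and compute and a tool call to move; the robot and the scene stay as the last step left them, time stands still between calls to the robot, and variables do not carry over. Pictures are saved under pics/ and viewed, at most 10 in all, crops included, and the job is handed in when it is done.

Besides the shell and the picture viewer there is one more tool, called after ">>>" by a JSON object that holds its "api" and its "payload". jog_arm: Moves the arm, as the interface text tells. Its arguments: {"type":"object","properties":{"motion":{"type":"array"}},"required":["motion"]}

```bash
mkdir -p pics; python3 - <<'E'
from cell import r,optics
import cv2,numpy as np
for n in("side","top","wrist"):
    m=optics.camera_model(n);im=optics.capture(n)
    cv2.imwrite(f"pics/{n}0.png",im[:,:,::-1])
    R=cv2.Rodrigues(np.array(m["rvec"],float))[0];print(n,np.round(m["camera_matrix"],1).tolist(),"C",(-R.T@np.array(m["tvec"]).ravel()).round(1),R.round(3).tolist())
a=cv2.imread("pics/side0.png");b=cv2.imread("pics/top0.png")
print(r.sense())
E
```

```text
side [[504.2, 0.0, 281.5], [0.0, 504.2, 207.0], [0.0, 0.0, 1.0]] C [ -92.7 -784.4 1155.3] [[0.767, -0.641, 0.003], [-0.453, -0.545, -0.706], [0.454, 0.541, -0.708]]
top [[445.6, 0.0, 278.7], [0.0, 445.6, 212.4], [0.0, 0.0, 1.0]] C [ 322.6   -4.  1503. ] [[-0.024, -0.999, -0.026], [-0.986, 0.028, -0.167], [0.167, 0.021, -0.986]]
wrist [[300.0, 0.0, 275.8], [0.0, 300.0, 208.5], [0.0, 0.0, 1.0]] C [155.8 584.4 383.5] [[0.382, 0.924, -0.002], [0.887, -0.366, 0.281], [0.259, -0.11, -0.96]]
{'clock': 0.15, 'qpos': array([ 1.09357702e+00,  1.30999445e-01,  1.48904799e+00, -6.71441074e-06,
        1.52298818e+00, -8.54099448e-02]), 'joint_velocities': array([-0.00122412, -0.00064201, -0.00165031,  0.00035856, -0.00048377,
        0.00051782]), 'joint_efforts': array([ 7.71232608e-04, -5.60478437e+01, -4.92332053e+01,  7.68300123e-02,
        3.06325557e-02, -1.13418153e-04]), 'ee_pos': array([228.91015256, 554.16245873, 234.81101441]), 'ee_rot': array([-1.97076068e-04,  1.94653781e-01,  9.80871748e-01, -6.94054188e-04]), 'contact_force': array([ 0.18662743, -0.3186471 ,  1.15837004]), 'torque': array([-0.02886976, -0.01285676,  0.03960767]), 'finger_force': 0.0, 'grip_width': 0.998731686860067}
```

View pics/side0.png

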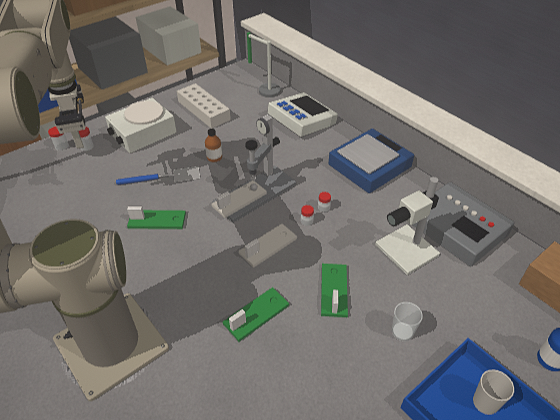

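View pics/top0.png

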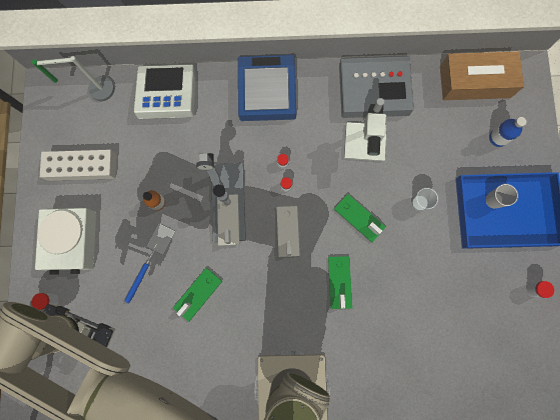

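The side view shows the gauge stand at about (243,185), with its black knob at (252,146). The spare tray is at (268,243), green look-alikes at (157,218), (257,313) and (335,290), and the camera at (410,220). In the top view the stand is at (228,205), knob (219,191), spare tray (288,230) and lens (374,147). The white tray on the stand's plate, under the knob, is the one to take; the spare tray and the green ones are the possible confusions. Next is a close crop to check that choice.

```bash
python3 - <<'E'
import cv2,numpy as np
a=cv2.imread("pics/side0.png");b=cv2.imread("pics/top0.png")
def g(x): return (255*(x/255.)**.6).astype('uint8')
A=cv2.resize(g(a[100:220,200:300]),(400,480),interpolation=cv2.INTER_CUBIC)
B=cv2.resize(g(b[140:260,180:280]),(400,480),interpolation=cv2.INTER_CUBIC)
cv2.imwrite("pics/c1.png",np.hstack([A,B]))
A=cv2.resize(g(a[165:275,370:450]),(400,550),interpolation=cv2.INTER_CUBIC)
B=cv2.resize(g(b[90:170,340:420]),(400,400),interpolation=cv2.INTER_CUBIC)
B=np.vstack([B,np.zeros((150,400,3),'uint8')])
cv2.imwrite("pics/c2.png",np.hstack([A,B]))
E
```

```text
(no output)
```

View pics/c1.png

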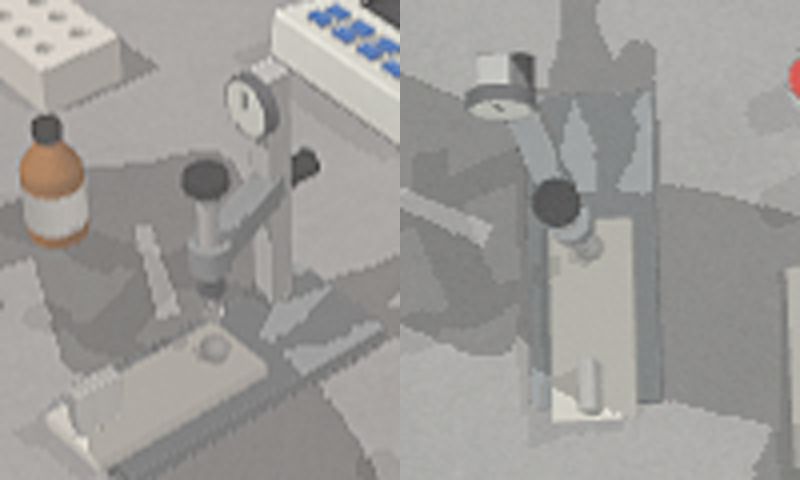

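View pics/c2.png

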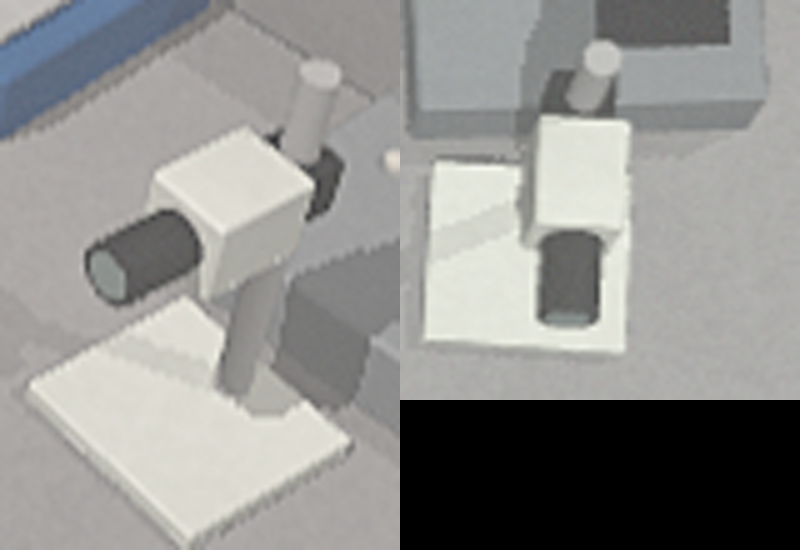

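The crops confirm the target: the white tray on the stand's plate, with the ball under the foot. In the top view the knob is at about (219,190.5), the ball (326.7,201) and the handle (327,236). The lens glass is at side (391.4,220.2) and top (373.8,153.8).

```bash
cat > h.py <<'E'
import numpy as np,cv2
from cell import r,optics
from scipy.spatial.transform import Rotation as Ro
class Cam:
    def __init__(s,n):
        m=optics.camera_model(n);s.K=np.array(m["camera_matrix"],float);s.rv=np.array(m["rvec"],float).ravel();s.t=np.array(m["tvec"],float).ravel()
        s.R=cv2.Rodrigues(s.rv)[0];s.C=-s.R.T@s.t
    def ray(s,p): return s.R.T@np.linalg.inv(s.K)@[p[0],p[1],1]
    def onz(s,p,z):
        d=s.ray(p);return s.C+d*(z-s.C[2])/d[2]
    def proj(s,P): return cv2.projectPoints(np.atleast_2d(np.array(P,float)),s.rv,s.t,s.K,None)[0][:,0]
def tri(ca,pa,cb,pb):
    return (lambda X:X[:3,0]/X[3,0])(cv2.triangulatePoints(ca.K@np.c_[ca.R,ca.t],cb.K@np.c_[cb.R,cb.t],np.array(pa,float).reshape(2,1),np.array(pb,float).reshape(2,1)))
E
python3 - <<'E'
from h import *
S=Cam("side");T=Cam("top");np.set_printoptions(precision=1,suppress=True)
sc=lambda x,y:(200+x/4,100+y/4); tc=lambda x,y:(180+(x-400)/4,140+y/4)
print("knob tri",tri(S,sc(207,181),T,tc(556,202)),"S@211",S.onz(sc(207,181),211),"T@211",T.onz(tc(556,202),211))
print("ball S,T@54?",S.onz(sc(215,348),50),T.onz(tc(590,247),38))
for n,p in dict(tl=(548,218),tr=(632,218),br=(635,418),bl=(552,422)).items(): print("tray T",n,T.onz(tc(*p),30))
for n,p in dict(r=(268,372),f=(105,470),l=(55,405)).items(): print("tray S",n,S.onz(sc(*p),30))
for n,p in dict(tl=(530,92),tr=(656,95),br=(661,402),bl=(530,402)).items(): print("plate T",n,T.onz(tc(*p),18))
s5=lambda x,y:(370+x/5,165+y/5); t5=lambda x,y:(340+(x-400)/5,90+y/5)
print("lens",tri(S,s5(107,276),T,t5(569,319)))
for z in(150,175,205):print(z,S.onz(s5(107,276),z),T.onz(t5(569,319),z))
for p in((433,162),(425,340),(625,352)):print("vplate T",T.onz(t5(*p),16))
for p in((30,385),(190,545),(350,440),(185,298)):print("vplate S",S.onz(s5(*p),16))
print("handle T@76",T.onz(tc(588,362),76),T.onz(tc(592,410),76))
E
```

```text
knob tri [614.8 200.2 206.8] S@211 [612.4 195.6 211. ] T@211 [613. 200. 211.]
ball S,T@54? [605.8 186.6  50. ] [612.4 198.8  38. ]
tray T tl [640.  235.5  30. ]
tray T tr [637.9 164.1  30. ]
tray T br [468.3 163.1  30. ]
tray T bl [466.8 232.3  30. ]
tray S r [634.  154.1  30. ]
tray S f [468.5 148.8  30. ]
tray S l [479.6 232.8  30. ]
plate T tl [754.4 252.9  18. ]
plate T tr [748.3 143.8  18. ]
plate T br [482.3 142.5  18. ]
plate T bl [485.3 252.7  18. ]
lens [ 718.5 -269.5  188.8]
150 [ 751.4 -248.9  150. ] [ 729.9 -277.2  150. ]
175 [ 730.4 -262.3  175. ] [ 722.3 -272.1  175. ]
205 [ 705.2 -278.2  205. ] [ 713.3 -266.1  205. ]
vplate T [ 886.8 -216.6   16. ]
vplate T [ 758.4 -204.7   16. ]
vplate T [ 745.5 -341.    16. ]
vplate S [ 760.4 -208.1   16. ]
vplate S [ 741.3 -347.2   16. ]
vplate S [ 873. -357.   16.]
vplate S [ 886.7 -220.9   16. ]
handle T@76 [510.1 195.6  76. ] [471.1 192.6  76. ]
```

>>> {"api": "jog_arm", "payload": {"motion": [[0, -404, -217, -95, 0, 0, -0.402], [0, -404, -217, -95, 0, 0, -0.402], [0, -404, -217, -95, 0, 0, -0.402], [0, -404, -217, -95, 0, 0, -0.402], [0, -404, -217, -95, 0, 0, -0.402], [0, -404, -217, -95, 0, 0, -0.402], [0, -404, -217, -95, 0, 0, -0.402], [0, -404, -217, -95, 0, 0, -0.402]]}}

```text
clock: 0.82
ee_pos: [432.9, 304.9, 302.3]
ee_rot: [-0.0, -0.005, 1.0, -0.0]
contact_force: [1.1, -0.2, -0.1]
grip_width: 0.478
finger_force: 0.0
```

```bash
python3 - <<'E'
from h import *
s=r.sense();print(s["clock"],s["ee_pos"],Ro.from_quat(s["ee_rot"],scalar_first=True).as_matrix().round(3))
print((Ro.from_quat(s["ee_rot"],scalar_first=True).inv().apply(np.array([520,199,330])-s["ee_pos"])).round(1))
E
```

```text
0.8167 [432.87046596 304.86129542 302.28878135] [[-1.   -0.01 -0.  ]
 [-0.01  1.   -0.  ]
 [ 0.   -0.   -1.  ]]
[ -86.  -106.8  -27.7]
```

>>> {"api": "jog_arm", "payload": {"motion": [[0, -80, -100, -26, 0, 0, 0], [0, -80, -100, -26, 0, 0, 0], [0, -80, -100, -26, 0, 0, 0], [0, -80, -100, -26, 0, 0, 0], [0, -80, -100, -26, 0, 0, 0], [0, -80, -100, -26, 0, 0, 0], [0, -80, -100, -26, 0, 0, 0]]}}

```text
clock: 1.4
ee_pos: [512.3, 208.5, 327.4]
ee_rot: [-0.001, -0.006, 1.0, 0.0]
contact_force: [-0.1, 0.3, 0.4]
grip_width: 0.012
finger_force: 0.0
```

```bash
python3 - <<'E'
from h import *
import pickle
W=Cam("wrist");im=optics.capture("wrist");pickle.dump((W.K,W.rv,W.t),open("w1.pkl","wb"));s=r.sense();print(s["ee_pos"])
cv2.imwrite("pics/w1.png",cv2.resize(im[:,:,::-1],(800,600),interpolation=cv2.INTER_CUBIC))
for P in([613.5,199,218],[613.5,199,38],[493.5,198,76]):print(W.proj(P)*800/560)
E
```

```text
[512.16059637 208.75978522 327.4928146 ]
[[378.87107515 442.21435552]]
[[384.42548361 343.42362588]]
[[383.05165952 239.67623933]]
```

View pics/w1.png

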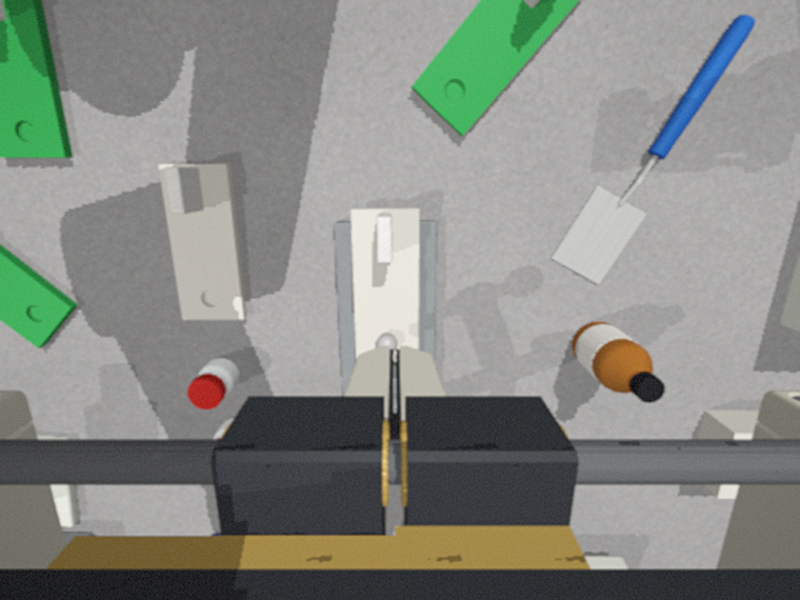

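The wrist view at 800x600 shows the tray on its plate, with the handle at (384,237) and the ball at (388,342). The fingers hide the knob.

```bash
python3 - <<'E'
from h import *
import pickle
np.set_printoptions(precision=1,suppress=True)
W=Cam("wrist");W.K,W.rv,W.t=pickle.load(open("w1.pkl","rb"));W.R=cv2.Rodrigues(W.rv)[0];W.C=-W.R.T@W.t
f=.7
im=cv2.imread("pics/w1.png").astype(int)
for y,z,lab in((225,30,'t'),(300,30,'t'),(330,30,'t'),(235,76,'h'),(250,76,'h'),(260,18,'p'),(320,18,'p')):
    g=im[y-2:y+3].mean((0,2));d=np.gradient(cv2.GaussianBlur(g[None],(0,0),1.5)[0])
    pk=[x for x in range(325,450) if abs(d[x])==abs(d[x-4:x+5]).max() and abs(d[x])>3]
    print(lab,y,[(x,round(d[x]),*W.onz((x*f,y*f),z)[:2].round(1)) for x in pk])
print("ball c",W.onz((388*f,342*f),38))
print("tray near edge",W.onz((352*f,210*f),30),W.onz((419*f,210*f),30))
print("plate near", W.onz((335*f,222*f),18),W.onz((436*f,221*f),18))
print("handle top near/far",W.onz((384*f,214*f),76),W.onz((384*f,263*f),76))
E
```

```text
t 225 [(351, 16, np.float64(485.6), np.float64(163.7)), (378, 8, np.float64(485.3), np.float64(191.6)), (389, -6, np.float64(485.1), np.float64(203.0)), (419, -15, np.float64(484.8), np.float64(234.0)), (446, 4, np.float64(484.5), np.float64(261.9))]
t 300 [(337, -3, np.float64(566.6), np.float64(147.1)), (354, 18, np.float64(566.4), np.float64(165.6)), (419, -17, np.float64(565.7), np.float64(236.2))]
t 330 [(337, -5, np.float64(601.3), np.float64(146.2)), (355, 14, np.float64(601.1), np.float64(166.1)), (409, -3, np.float64(600.5), np.float64(226.0)), (418, -14, np.float64(600.4), np.float64(236.0))]
h 235 [(332, -7, np.float64(489.6), np.float64(150.4)), (351, 16, np.float64(489.4), np.float64(168.1)), (377, 12, np.float64(489.2), np.float64(192.3)), (390, -7, np.float64(489.1), np.float64(204.5)), (419, -15, np.float64(488.8), np.float64(231.5)), (438, 4, np.float64(488.6), np.float64(249.3))]
h 250 [(334, -4, np.float64(503.7), np.float64(151.8)), (352, 14, np.float64(503.6), np.float64(168.8)), (372, -11, np.float64(503.4), np.float64(187.6)), (377, 13, np.float64(503.3), np.fl
[... 159 characters left out ...]
)]
p 260 [(334, -6, np.float64(524.9), np.float64(143.4)), (352, 15, np.float64(524.7), np.float64(163.0)), (372, -11, np.float64(524.5), np.float64(184.7)), (377, 10, np.float64(524.4), np.float64(190.1)), (419, -18, np.float64(523.9), np.float64(235.7)), (445, 3, np.float64(523.6), np.float64(264.0))]
p 320 [(336, -7, np.float64(593.8), np.float64(143.7)), (354, 15, np.float64(593.6), np.float64(164.1)), (418, -16, np.float64(592.8), np.float64(236.5)), (436, 4, np.float64(592.6), np.float64(256.8))]
ball c [611.8 202.9  38. ]
tray near edge [470.3 165.   30. ] [469.6 233.6  30. ]
plate near [484.  145.6  18. ] [481.8 252.6  18. ]
handle top near/far [469.8 198.8  76. ] [515.7 199.   76. ]
```

>>> {"api": "jog_arm", "payload": {"motion": [[0, -101, -9.3, 30, 0, 0, 0], [0, -101, -9.3, 50, 0, 0, 0], [0, -101, -9.3, 77, 0, 0, 0], [0, -101, -9.3, 77, 0, 0, 0], [0, -101, -9.3, 77, 0, 0, 0], [0, -101, -9.3, 77, 0, 0, 0], [0, -101, -9.3, 77, 0, 0, 0]]}}

```text
clock: 2.03
ee_pos: [614.0, 200.4, 253.3]
ee_rot: [0.001, -0.006, 1.0, 0.0]
contact_force: [-0.1, 0.8, -0.1]
grip_width: 0.008
finger_force: 0.0
```

```bash
python3 - <<'E'
from h import *
s=r.sense();print(s["clock"],s["ee_pos"],s["ee_rot"].round(4),s["contact_force"],s["joint_velocities"].round(3))
a=optics.capture("side");b=optics.capture("top")
f=lambda x:cv2.resize((255*(x[:,:,::-1]/255.)**.6).astype('uint8'),(400,480),interpolation=cv2.INTER_CUBIC)
cv2.imwrite("pics/c3.png",np.hstack([f(a[100:220,200:300]),f(b[140:260,180:280])]))
E
```

```text
2.0333 [613.95672395 200.4374716  253.3334524 ] [ 1.2e-03 -5.9e-03  1.0e+00  4.0e-04] [-0.0809555   0.77958104 -0.05345649] [-0.002 -0.021 -0.009 -0.002 -0.005 -0.002]
```

View pics/c3.png

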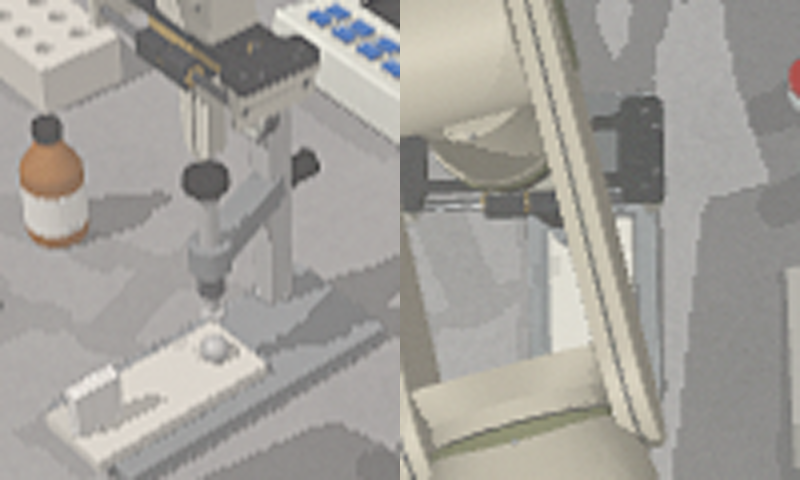

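The side crop shows the closed fingertips at (205,157), directly above the knob at (207,175). Pressing down in steps and watching the force.

>>> {"api": "jog_arm", "payload": {"motion": [[0, 0, 0, 5, 0, 0, 0], [0, 0, 0, 10, 0, 0, 0], [0, 0, 0, 14, 0, 0, 0], [0, 0, 0, 18, 0, 0, 0], [0, 0, 0, 21, 0, 0, 0], [0, 0, 0, 24, 0, 0, 0], [0, 0, 0, 24, 0, 0, 0], [0, 0, 0, 24, 0, 0, 0]]}}

```text
clock: 2.8
ee_pos: [614.1, 199.2, 226.9]
ee_rot: [-0.0, -0.005, 1.0, 0.0]
contact_force: [-2.5, 0.5, 2.2]
grip_width: 0.005
finger_force: 1.2
```

>>> {"api": "jog_arm", "payload": {"motion": [[0, 0, 0, 3, 0, 0, 0], [0, 0, 0, 6, 0, 0, 0], [0, 0, 0, 9, 0, 0, 0], [0, 0, 0, 11, 0, 0, 0], [0, 0, 0, 13, 0, 0, 0], [0, 0, 0, 15, 0, 0, 0], [0, 0, 0, 15, 0, 0, 0], [0, 0, 0, 15, 0, 0, 0]]}}

```text
clock: 3.47
ee_pos: [614.5, 199.2, 212.1]
ee_rot: [0.0, -0.005, 1.0, 0.0]
contact_force: [0.8, 0.5, 3.9]
grip_width: 0.003
finger_force: 1.8
```

>>> {"api": "jog_arm", "payload": {"motion": [[0, 0, 0, 1.5, 0, 0, 0], [0, 0, 0, 3, 0, 0, 0], [0, 0, 0, 4.5, 0, 0, 0], [0, 0, 0, 6, 0, 0, 0], [0, 0, 0, 7, 0, 0, 0], [0, 0, 0, 8, 0, 0, 0], [0, 0, 0, 8, 0, 0, 0], [0, 0, 0, 8, 0, 0, 0]]}}

```text
clock: 4.13
ee_pos: [614.5, 199.2, 204.6]
ee_rot: [0.0, -0.005, 1.0, 0.0]
contact_force: [-1.3, 0.2, 7.3]
grip_width: 0.002
finger_force: 3.4
```

```bash
python3 - <<'E'
from h import *
import time
F=[]
for i in range(8):
    im=optics.capture("side");s=r.sense();F.append([*s["contact_force"],s["ee_pos"][2]])
print(np.mean(F,0),np.std(F,0))
cv2.imwrite("pics/c4.png",cv2.resize((255*(im[155:200,225:285,::-1]/255.)**.6).astype('uint8'),(800,600),interpolation=cv2.INTER_CUBIC))
E
```

```text
[ -1.03501934   0.58297904   6.64526065 204.66042592] [0.59162466 0.57162977 0.37875846 0.02016754]
```

View pics/c4.png

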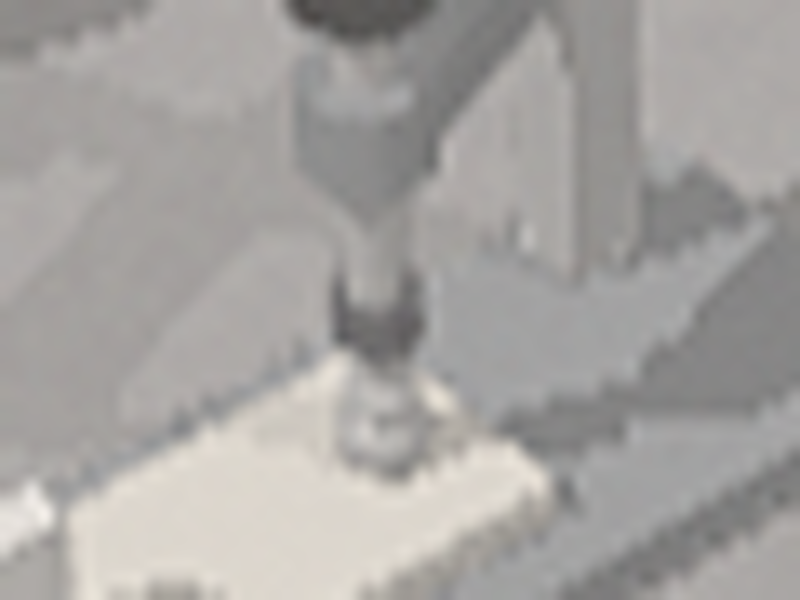

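The crop shows the foot standing on the ball at (385,375). The force of 6.6 N and the tip height put the reading at about 5.3 mm. Adding 0.7 mm, holding, then rising.

>>> {"api": "jog_arm", "payload": {"motion": [[0, 0, 0, 0.7, 0, 0, 0], [0, 0, 0, 0.7, 0, 0, 0], [0, 0, 0, 0.7, 0, 0, 0], [0, 0, 0, 0.7, 0, 0, 0], [0, 0, 0, 0.7, 0, 0, 0], [0, 0, 0, 0.7, 0, 0, 0], [0, 0, 0, 0.7, 0, 0, 0], [0, 0, 0, 0.7, 0, 0, 0]]}}

```text
clock: 5.2
ee_pos: [614.5, 199.2, 204.0]
ee_rot: [0.0, -0.005, 1.0, 0.0]
contact_force: [-0.8, 0.4, 6.8]
grip_width: 0.007
finger_force: 3.5
```

>>> {"api": "jog_arm", "payload": {"motion": [[0, 0, 0, 0, 0, 0, 0], [0, 0, 0, 0, 0, 0, 0], [0, 0, 0, 0, 0, 0, 0], [0, 0, 0, 0, 0, 0, 0], [0, 0, 0, -5, 0, 0, 0], [0, 0, 0, -10, 0, 0, 0], [0, 0, 0, -15, 0, 0, 0], [0, 0, 0, -20, 0, 0, 0]]}}

```text
clock: 5.87
ee_pos: [614.4, 199.2, 223.6]
ee_rot: [0.0, -0.005, 1.0, 0.0]
contact_force: [2.3, 0.5, 2.2]
grip_width: 0.008
finger_force: 1.2
```

>>> {"api": "jog_arm", "payload": {"motion": [[0, 0, 0, -6, 0, 0, 0], [0, 0, 0, -12, 0, 0, 0], [0, 0, 0, -20, 0, 0, 0], [0, 0, 0, -30, 0, 0, 0], [0, 0, 0, -50, 0, 0, 0], [0, 0, 0, -60, 0, 0, 0], [0.5, 60, 0, -60, 0, 0, 0], [0.5, 100, 0, -60, 0, 0, 0]]}}

```text
clock: 6.53
ee_pos: [531.4, 198.1, 282.4]
ee_rot: [-0.001, -0.005, 1.0, -0.0]
contact_force: [-1.3, 1.1, 0.2]
grip_width: 0.104
finger_force: 0.0
```

```bash
python3 - <<'E'
from h import *
s=r.sense();print(s["clock"],s["ee_pos"],s["ee_rot"].round(4),s["contact_force"])
E
```

```text
6.5333 [531.41745091 198.10317163 282.40630756] [-8.0e-04 -4.5e-03  1.0e+00 -2.0e-04] [-1.32892568  1.13688652  0.24656546]
```

>>> {"api": "jog_arm", "payload": {"motion": [[0.5, 21, 0, 40, 0, 0, -0.006], [0.5, 21, 0, 80, 0, 0, -0.006], [0.5, 21, 0, 120, 0, 0, -0.006], [0.5, 21, 0, 160, 0, 0, -0.006], [0.5, 21, 0, 160, 0, 0, -0.006], [0.5, 21, 0, 160, 0, 0, -0.006], [0.5, 21, 0, 160, 0, 0, -0.006]]}}

```text
clock: 7.12
ee_pos: [511.3, 198.5, 126.0]
ee_rot: [0.001, -0.008, 1.0, 0.0]
contact_force: [1.1, 1.1, 0.9]
grip_width: 0.496
finger_force: 0.0
```

```bash
python3 - <<'E'
from h import *
W=Cam("wrist");im=optics.capture("wrist");s=r.sense();print(s["clock"],s["ee_pos"],s["ee_rot"].round(4),s["contact_force"],s["joint_velocities"].round(3))
cv2.imwrite("pics/w2.png",im[:,:,::-1])
for P in([492.9,198.6,76],[553,199.8,30],[613,201.2,38]):print(W.proj(P))
E
```

```text
7.1667 [512.18293348 198.70823668 126.98915054] [ 2.3e-03 -8.0e-03  1.0e+00  6.0e-04] [ 0.7111012  -0.5909746   0.67110871] [-0.    -0.011 -0.01  -0.    -0.009  0.   ]
[[276.40715461 211.75578671]]
[[276.54256395 260.76418365]]
[[277.02170008 323.48978719]]
```

View pics/w2.png

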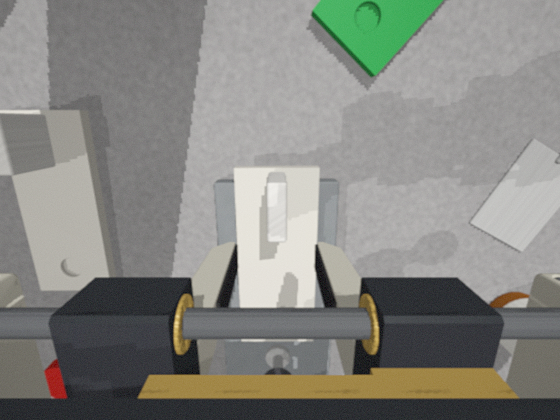

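The wrist view shows the handle top at (276,212), exactly as predicted, centred between the open fingers. Descending 69 mm after shifting 19 mm towards the robot.

>>> {"api": "jog_arm", "payload": {"motion": [[0.5, 19.3, 0, 5, 0, 0, 0], [0.5, 19.3, 0, 25, 0, 0, 0], [0.5, 19.3, 0, 45, 0, 0, 0], [0.5, 19.3, 0, 60, 0, 0, 0], [0.5, 19.3, 0, 69, 0, 0, 0], [0.5, 19.3, 0, 69, 0, 0, 0], [0.5, 19.3, 0, 69, 0, 0, 0], [0.5, 19.3, 0, 69, 0, 0, 0]]}}

```text
clock: 7.83
ee_pos: [492.3, 198.3, 56.5]
ee_rot: [0.002, -0.008, 1.0, 0.0]
contact_force: [-0.7, 0.5, 0.4]
grip_width: 0.501
finger_force: 0.0
```

>>> {"api": "jog_arm", "payload": {"motion": [[0.3, 0, 0, 0, 0, 0, 0], [0.25, 0, 0, 0, 0, 0, 0], [0.2, 0, 0, 0, 0, 0, 0], [0.1, 0, 0, 0, 0, 0, 0], [0, 0, 0, 0, 0, 0, 0], [0, 0, 0, 0, 0, 0, 0], [0, 0, 0, 0, 0, 0, 0], [0, 0, 0, 0, 0, 0, 0]]}}

```text
clock: 8.5
ee_pos: [490.7, 197.9, 54.4]
ee_rot: [0.0, -0.008, 1.0, 0.0]
contact_force: [-0.4, 0.7, 0.9]
grip_width: 0.149
finger_force: 30.0
```

>>> {"api": "jog_arm", "payload": {"motion": [[0, 0, 0, -1, 0, 0, 0], [0, 0, 0, -2.5, 0, 0, 0], [0, 0, 0, -4, 0, 0, 0], [0, 0, 0, -6, 0, 0, 0], [0, 0, 0, -8, 0, 0, 0], [0, 0, 0, -9.5, 0, 0, 0], [0, 0, 0, -10, 0, 0, 0], [0, 0, 0, -10, 0, 0, 0]]}}

```text
clock: 9.17
ee_pos: [490.8, 197.9, 64.6]
ee_rot: [0.0, -0.008, 1.0, 0.0]
contact_force: [-0.4, -1.4, -2.4]
grip_width: 0.149
finger_force: 30.0
```

```bash
python3 - <<'E'
from h import *
s=r.sense();print(s["clock"],s["ee_pos"],s["ee_rot"].round(4),s["contact_force"],s["torque"],s["finger_force"])
im=optics.capture("side")
cv2.imwrite("pics/c5.png",cv2.resize((255*(im[140:225,200:310,::-1]/255.)**.7).astype('uint8'),(770,595),interpolation=cv2.INTER_CUBIC))
E
```

```text
9.1667 [490.8267199  197.85825433  64.59371037] [ 2.0e-04 -8.1e-03  1.0e+00  0.0e+00] [-0.37635354 -1.36870054 -2.37354361] [ 0.02341751  0.16039187 -0.06828722] 29.98351514339447
```

View pics/c5.png

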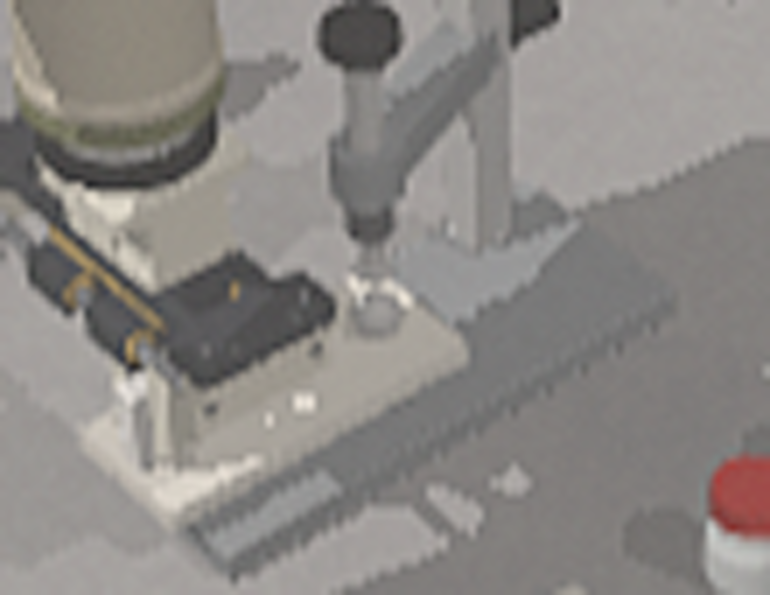

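The crop shows the tray lifted off the plate, with the ball still in its pocket at (375,310) and the gauge back up. Withdrawing straight towards the robot.

>>> {"api": "jog_arm", "payload": {"motion": [[0, 3, 0, 0, 0, 0, 0], [0, 9, 0, 0, 0, 0, 0], [0, 18, 0, 0, 0, 0, 0], [0, 30, 0, 0, 0, 0, 0], [0, 42, 0, 0, 0, 0, 0], [0, 54, 0, 0, 0, 0, 0], [0, 64, 0, 0, 0, 0, 0], [0, 70, 0, 0, 0, 0, 0]]}}

```text
clock: 9.88
ee_pos: [418.7, 196.6, 63.9]
ee_rot: [-0.001, -0.008, 1.0, -0.0]
contact_force: [-0.2, 0.2, -1.8]
grip_width: 0.15
finger_force: 30.0
```

>>> {"api": "jog_arm", "payload": {"motion": [[0, 3, 0, -3, 0, 0, 0], [0, 4, 0, -9, 0, 0, 0], [0, 4, 0, -20, 0, 0, 0], [0, 4, 0, -35, 0, 0, 0], [0, 4, 0, -52, 0, 0, 0], [0, 4, 0, -70, 0, 0, 0], [0, 4, 0, -88, 0, 0, 0], [0, 4, 0, -105, 0, 0, 0]]}}

```text
clock: 10.55
ee_pos: [417.5, 196.7, 171.9]
ee_rot: [0.001, -0.008, 1.0, 0.0]
contact_force: [1.1, 0.4, -2.8]
grip_width: 0.146
finger_force: 30.0
```

>>> {"api": "jog_arm", "payload": {"motion": [[0, 0, -2, -14, 0, 0, 0], [0, 0, -8, -25, 0, 0, 0], [0, 0, -18, -33, 0, 0, 0], [0, 0, -32, -38, 0, 0, 0], [0, 0, -48, -40, 0, 0, 0], [0, 0, -64, -40, 0, 0, 0], [0, 0, -80, -40, 0, 0, 0], [0, 0, -96, -40, 0, 0, 0]]}}

```text
clock: 11.22
ee_pos: [418.0, 99.1, 209.5]
ee_rot: [-0.0, -0.008, 1.0, -0.0]
contact_force: [-0.3, -0.8, -2.7]
grip_width: 0.147
finger_force: 30.0
```

>>> {"api": "jog_arm", "payload": {"motion": [[0, -1, -16, 0, 0, 0, 0.01], [0, -4, -32, 0, 0, 0, 0.02], [0, -8, -48, 0, 0, 0, 0.03], [0, -12, -64, 0, 0, 0, 0.04], [0, -16, -80, 0, 0, 0, 0.05], [0, -20, -96, 0, 0, 0, 0.06], [0, -24, -112, 0, 0, 0, 0.07], [0, -28, -128, 0, 0, 0, 0.08]]}}

```text
clock: 11.88
ee_pos: [448.0, -28.6, 209.4]
ee_rot: [-0.0, 0.032, 0.999, -0.0]
contact_force: [0.1, -0.5, -2.8]
grip_width: 0.15
finger_force: 30.0
```

>>> {"api": "jog_arm", "payload": {"motion": [[0, -4, -16, 0, 0, 0, 0.01], [0, -8, -32, 0, 0, 0, 0.02], [0, -12, -48, 0, 0, 0, 0.025], [0, -16, -64, 0, 0, 0, 0.03], [0, -20, -78, 0, 0, 0, 0.03], [0, -22, -88, 0, 0, 0, 0.03], [0, -23, -94, 0, 0, 0, 0.03], [0, -23, -96, 0, 0, 0, 0.03]]}}

```text
clock: 12.55
ee_pos: [464.8, -125.2, 209.3]
ee_rot: [-0.0, 0.048, 0.999, -0.0]
contact_force: [0.2, -0.8, -2.2]
grip_width: 0.155
finger_force: 30.0
```

```bash
python3 - <<'E'
from h import *
np.set_printoptions(precision=1,suppress=True)
s=r.sense();R=Ro.from_quat(s["ee_rot"],scalar_first=True).as_matrix();print(s["clock"],s["ee_pos"],R.round(4),s["contact_force"],s["joint_velocities"].round(3))
W=Cam("wrist");im=optics.capture("wrist")
import pickle;pickle.dump((W.K,W.rv,W.t),open("w3.pkl","wb"))
cv2.imwrite("pics/w3.png",im[:,:,::-1])
print(W.proj([[718,-269.5,189],[638,-262,189]]))
b=optics.capture("side");cv2.imwrite("pics/side3.png",b[:,:,::-1]);cv2.imwrite("pics/top3.png",optics.capture("top")[:,:,::-1])
E
```

```text
12.55 [ 464.8 -125.2  209.3] [[-1.   0.1 -0. ]
 [ 0.1  1.  -0. ]
 [ 0.  -0.  -1. ]] [ 0.2 -0.8 -2.2] [-0.  0. -0.  0.  0. -0.]
[[137.7 536.5]
 [124.3 470.1]]
```

>>> {"api": "jog_arm", "payload": {"motion": [[0, -1, -4, 0, 0, 0, 0], [0, -4, -12, 0, 0, 0, 0], [0, -9, -24, 0, 0, 0, 0], [0, -15, -40, 0, 0, 0, 0], [0, -23, -56, 1, 0, 0, 0], [0, -31, -72, 2, 0, 0, 0], [0, -39, -87, 3, 0, 0, 0], [0, -47, -100, 4, 0, 0, 0]]}}

```text
clock: 13.37
ee_pos: [502.9, -230.2, 205.2]
ee_rot: [0.0, 0.047, 0.999, -0.0]
contact_force: [0.5, -0.3, -2.1]
grip_width: 0.147
finger_force: 30.0
```

>>> {"api": "jog_arm", "payload": {"motion": [[0, -7, -9, 0, 0, 0, 0], [0, -12, -15, 0, 0, 0, 0], [0, -15, -19, 0, 0, 0, 0], [0, -16.8, -21, 0, 0, 0, 0], [0, -16.8, -21, 0, 0, 0, 0], [0, -16.8, -21, 0, 0, 0, 0], [0, -16.8, -21, 0, 0, 0, 0], [0, -16.8, -21, 0, 0, 0, 0]]}}

```text
clock: 14.03
ee_pos: [517.3, -250.1, 205.4]
ee_rot: [0.0, 0.047, 0.999, 0.0]
contact_force: [-0.1, 0.7, -2.4]
grip_width: 0.15
finger_force: 30.0
```

```bash
python3 - <<'E'
from h import *
np.set_printoptions(precision=4,suppress=True)
s=r.sense();print(s["clock"],s["ee_pos"],s["ee_rot"],s["contact_force"])
R=Ro.from_quat(s["ee_rot"],scalar_first=True).as_matrix()
S=Cam("side");T=Cam("top");a=optics.capture("side")[:,:,::-1];b=optics.capture("top")[:,:,::-1]
cv2.imwrite("pics/sideF.png",a);cv2.imwrite("pics/topF.png",b)
B=[638.5,-262,189];L=[718,-269.5,189]
print("S",S.proj([B,L]).round(1).tolist(),"T",T.proj([B,L]).round(1).tolist())
f=lambda x:cv2.resize((255*(x/255.)**.7).astype('uint8'),(400,600),interpolation=cv2.INTER_CUBIC)
cv2.imwrite("pics/c6.png",np.hstack([f(a[190:280,345:405]),f(b[135:225,340:400])]))
E
```

```text
14.0333 [ 517.2514 -250.1348  205.4478] [0.     0.0466 0.9989 0.    ] [-0.0939  0.6673 -2.3762]
S [[368.3, 233.0], [391.2, 220.3]] T [[373.0, 179.3], [373.9, 153.8]]
```

View pics/c6.png

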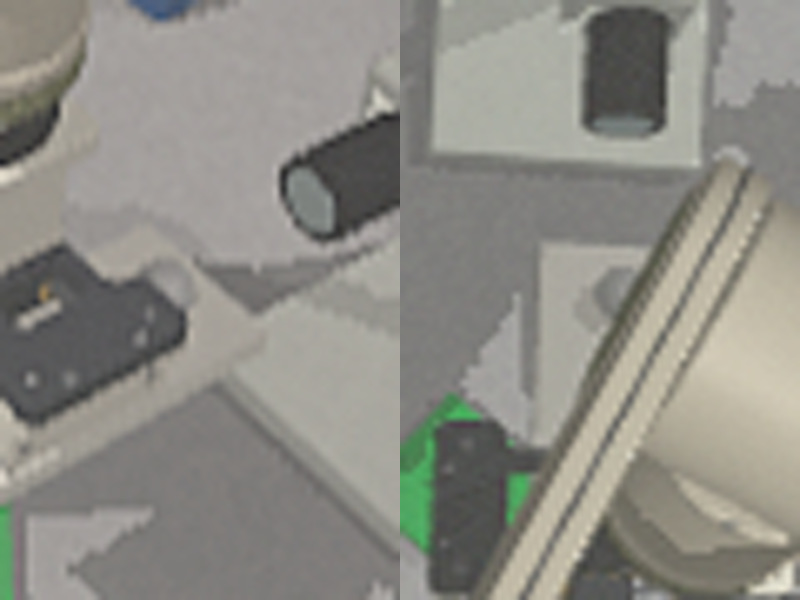

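The crop shows the ball in its pocket at side about (369.9,233) and top (373,179.3). The lens glass is at side (391.7,220.3) and top (373.8,153.8). That is my tenth picture, so from here I measure numerically.

```bash
python3 - <<'E'
from h import *
a=cv2.imread("pics/sideF.png");b=cv2.imread("pics/topF.png")
g=lambda x,r0,r1,c0,c1:print(r0,c0,"\n","\n".join(" ".join("%3d"%v for v in row) for row in cv2.cvtColor(x,cv2.COLOR_BGR2GRAY)[r0:r1,c0:c1]))
g(a,225,244,361,388); g(a,212,229,384,402); g(b,148,158,364,384); g(b,170,190,363,385)
S=Cam("side");T=Cam("top");c,s=np.cos(-.094),np.sin(-.094)
B=np.array([639,-260.4,189])
for n,o in dict(ball=(0,0,0),fr=(25,-35,-8),fl=(25,35,-8),frb=(25,-35,-20)).items():
    P=B+[c*o[0]-s*o[1],s*o[0]+c*o[1],o[2]];print(n,S.proj(P).round(1),T.proj(P).round(1))
E
```

```text
225 361 
 118 121 126 133 136 134 136 132 126 121 119 120 119 125 130 130 131 132 132 128 131 133 134 133 134 134 134
128 130 137 135 134 134 134 136 134 131 123 122 120 117 125 134 132 133 131 130 132 132 137 135 132 132 134
137 135 135 134 135 135 136 137 137 138 131 118 121 119 119 129 137 133 134 132 134 134 136 137 132 133 136
135 135 134 133 134 137 139 124 127 124 130 131 125  98 123 124 134 138 137 135 137 133 134 136 132 134 135
135 135 135 135 139 121 118  99 108 108 111 129 138  87 102 106 104 115 111 113 111 117 139 116 115 115 116
140 138 141 142 127  94  93 103 107 110 110 115 131 125  90  76  77  78  76  77  76  82 123  91  91  90  92
113 125 118 111  85  70  90 114 117 119 119 115 115 142 126  93  76  78  81  81  81  79  88  89  88  94  97
 56  83  68  47  47  51  65 103 124 126 130 118 111 134 142 125 104  75  80  80  83  83  82  80  80  90  89
 52  52  53  54  53  54  50  68 101 134 131 118 112 126 137 139 133 101  75  80  82  81  82  83  83  81  78
 57  55  57  57  59  55  54  48  56 107 126 119 112 115 137 136 137 133 106  86  79  78  80  80  82  76  80
 55  56  5
[... 4218 characters left out ...]
1 163 163  80 123 158 161 167
141 140 142 142 143 123 122 146  90  54  82  76 147 162 160 162 111 101 156 162 164 169
140 141 143 139 142 143 147 104  57  67  86 102 156 164 163 135  68 152 163 160 165 129
140 141 138 141 143 144 147  75  55  92  77 150 162 162 164  91  97 155 161 161 171  99
142 141 140 143 141 147 101  57  73  80 107 158 163 164 136  70 150 162 161 168 110 105
142 142 139 141 144 144  74  53  86  77 152 162 163 163  90 128 158 162 160 176 106 143
139 142 140 144 146 102  60  80  75 121 161 162 162 134  85 151 163 162 166  90 114 172
ball [[368.  232.5]] [[372.4 179.2]]
fr [[384.1 238.9]] [[383.8 172.5]]
fl [[366.  222.5]] [[360.7 171.1]]
frb [[383.4 242. ]] [[383.  173.5]]
```

```bash
python3 - <<'E'
from h import *
np.set_printoptions(precision=2,suppress=True)
S=Cam("side");T=Cam("top")
b=tri(S,(369.0,232.7),T,(372.5,178.6));l=tri(S,(391.2,219.6),T,(373.2,153.4))
def err(X,ps,pt):return S.proj(X)[0]-ps,T.proj(X)[0]-pt
print(b,err(b,(369.0,232.7),(372.5,178.6)));print(l,err(l,(391.2,219.6),(373.2,153.4)))
d=b-l;y=-.095;ax=np.array([np.cos(y),np.sin(y),0]);la=np.array([-np.sin(y),np.cos(y),0])
print("d",d,"along",d@ax,"lat",d@la,"z",d[2])
E
```

```text
[ 641.59 -261.36  187.18] (array([-0.11,  0.03]), array([ 0.07, -0.11]))
[ 719.75 -267.76  188.85] (array([-0.09,  0.03]), array([ 0.05, -0.08]))
d [-78.16   6.4   -1.67] along -78.4108399500315 lat -1.0403235919980622 z -1.6691718197312468
```

>>> {"api": "jog_arm", "payload": {"motion": [[0, 0.6, 0, -0.7, 0, 0, 0], [0, 1.2, 0, -1.5, 0, 0, 0], [0, 1.2, 0, -1.5, 0, 0, 0], [0, 1.2, 0, -1.5, 0, 0, 0], [0, 1.2, 0, -1.5, 0, 0, 0], [0, 1.2, 0, -1.5, 0, 0, 0], [0, 1.2, 0, -1.5, 0, 0, 0], [0, 1.2, 0, -1.5, 0, 0, 0]]}}

```text
clock: 14.8
ee_pos: [516.1, -250.5, 206.8]
ee_rot: [-0.0, 0.047, 0.999, 0.0]
contact_force: [0.3, -0.6, -0.9]
grip_width: 0.146
finger_force: 30.0
```

```bash
python3 - <<'E'
from h import *
s=r.sense();print(s["clock"],s["ee_pos"],s["ee_rot"].round(4),s["contact_force"],abs(s["joint_velocities"]).max(),s["finger_force"])
print(r.close_job())
E
```

```text
14.8 [ 516.07842579 -250.50585843  206.77282592] [-1.000e-04  4.690e-02  9.989e-01  0.000e+00] [ 0.32972328 -0.58050325 -0.94822536] 0.001107175494945845 29.98362511396408
the job is handed in; nothing more can be done
None
```

I gauged the ball to about 6 mm of foot travel, held it and let the gauge rise, then handed the job in at 14.8 s with the tray held level and still and the ball on the lens axis 80 mm out, by my estimate to within about 2 mm; the verdict wasn't shown.

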